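# Feed a bag clasp into the rivet press with the push stick

## Robot

A 7-joint arm with a two-finger parallel gripper is mounted at the origin on the work surface. World frame = base frame: x ahead of the robot, y to its left, z up, the work surface at z = 0. Lengths are in m, angles in rad, forces in N, time in s.
With the tool pointing down it reaches from about 0.4 to 0.85 m from the base axis. Payload 6.9 kg.
Tool frame: the origin (TCP) lies midway between the tips of the shut fingers; the grasp point (between the pads) lies behind it (ctrl.pinch_z is the z of the grasp point in the tool frame, in m); z points along the fingers, y is the direction in which the jaws open and shut (so a half turn about z gives the same grasp; the last joint's range is limited). The gripper opens to 85 mm and grips with 20 to 120 N. Pads are 22 mm wide; open, the fingers measure 114 mm over their backs; the gripper's body (76 mm by 85 mm) begins 54 mm behind the grasp point. The pads swing forward as they close: fully open they stand 13 mm farther back than shut.
Start: joints at [1.292, 0.507, -0.238, 1.5, 0.126, 1.149, -0.155], TCP at [0.234, -0.58, 0.231] pointing down, gripper open.
Joint ranges: [-3.08, 3.08], [-0.24, 2.05], [-1.43, 1.35], [0, 2.5], [-1.52, 4.66], [0.17, 1.96], [-2.89, 2.89]. Speed limits (rad/s): [2.39, 2.39, 3.14, 3.14, 3.14, 3.14, 3.14].

## Interface

Orientations are given as a unit quaternion [w, x, y, z].
In Python, from station import ctrl, get_state, vision, ticket, models gives the robot as it stands. Calls block until the motion is done:
- ctrl.movep(position, orientation): joint-space move of the TCP to a pose.
- ctrl.movel(position, frame=None, max_speed=0.15): straight line of the TCP; frame=None keeps the orientation; max_speed is the mean speed in m/s.
- ctrl.set_joints(angles): joint-space move.
- ctrl.ungrasp() and ctrl.close_gripper(force=None): open the fingers fully, or close them until they stop; force is the grip in N (None keeps the last).
- ctrl.pause(seconds).
- ctrl.ik(position, orientation): joint angles nearest the present ones, or None.
- get_state(): the state.
- vision.grab_frame(name): name is "scene" or "side" or "wrist"; returns (picture, depth): 420x560x3 uint8, blue, green, red; 420x560 float32, m along the optical axis (not along the pixel's ray), 0 where there is no reading.
- vision.camera_info(name): a dict with "mtx" (3x3 intrinsics, pixels), "dist_coeffs" ([k1, k2, p1, p2, k3] as OpenCV has them; the pictures are not rectified), "R" (3x3) and "t" (3): a world point X has camera coordinates R X + t; the wrist camera has in their place "hand_eye" (4x4, takes a point from camera to tool coordinates, whose origin is the TCP and whose axes are the flange's). Camera axes: x right, y down, z forward; pixel columns grow to the right and rows downward; lengths in m; the calibration is good to about 2 mm. A picture is of the moment at which its call begins: read the wrist's pose just before it. camera_info takes no time and is no camera call.
A pose or a line that the arm cannot do raises ctrl.Unreachable and nothing moves.
- ticket.close_job(): hands the job in, once; it reports no verdict.
Trained networks look in the newest picture that a camera, given by its name, has taken for a name from the list of things; names that differ only in an ending like _2 or _b are one class to them, and where a whole thing is asked for, a point or a joint stands for the part that bears it (a point fixed in the world has none). Each returns a list of dicts, best first, with "p" (0 to 1); they miss things now and then, are a little off and sometimes report something else, mostly with a low value. They report only what shows in the picture. A call takes as long as a camera call. They do not tell look-alikes from the thing itself.
- models.recognise(camera, target): "point" ([column, row] in pixels, amid what is visible of it).
- models.masks_of(camera, target): "mask" (420x560 bool, what is visible of it) and "point" ([column, row] in pixels, amid what is visible of it).
The state is a dict: "time": time; "qpos": joint angles; "qd": joint speeds; "tau": joint torques, N m; "tcp_pos": TCP position; "eef_rot": TCP orientation; "contact_force": force on the tool from outside, world axes, zero at the start; "wrist_torque": the same for the moment, N m; "width": finger opening in m.
Only numpy, scipy, OpenCV 4.12 (cv2) and the standard library are available. Lean on these libraries where they do the work, as an engineer would, in place of code of your own. Each camera call takes 0.05 s, during which the arm holds its last target. There are 200 camera calls.

## Task

Lay the narrow brass clasp plate, round end first, on the feed ledge of the rivet press, then push it through the guide channel with the wooden push stick until the sliding seat inside is fully home against its hard end. Push gently, by feel and never with more than 20 N, keep the fingers off the clasp once it is in the channel, and leave the clasp there while you lay the stick back upright in its tray, as it was; do not shift the other things on the table.

Things in the scene. Friction and masses are not known exactly. Their poses are not given: they have to be found in the camera images.
- mouth (a point): Middle of the mouth of the aluminium feed guide of the green rivet press (fixed), on the feed floor, 25 mm above the table. x = feed direction, into the channel, z up. Channel 27 mm wide, walls 18 mm high, from x=0 to 150 mm; from x=0 to 60 mm two lips, 18 to 23 mm above the floor, cover it but for an 11 mm slot in the middle. Ram at x=118 mm; press head from x=85 mm on, 44 mm wide, 0.12 to 0.23 m above the table.
- ledge (a point): Middle of the open flat ledge before the mouth, at x=-90 mm from it and level with the feed floor, axes as the mouth's. The ledge is 70 mm wide and runs from 50 mm behind (-x) to 50 mm ahead of this point; ahead of it two flared walls, 18 mm high, narrow from 59 mm apart (51 mm ahead) to the 27 mm channel at the mouth (90 mm ahead).
- seat (a joint): Travel (m) of the steel seat block (25 mm wide, 15 mm high) that slides in the channel and blocks it: 0 = nearest the mouth, 0.012 = fully home, its hard end. It starts at 0 to 0.004, needs about 5 N to slide and stays where it is pushed. At 0 its front face lies 75 to 100 mm past the mouth: set anew each time and not measured, so it is found by feel.
- clasp_c (a point): Centre of the narrow brass clasp plate (loose, about 90 g, lying flat): 44 mm long (x), 24 mm wide (y), 14 mm high (z), in outline a D: flat end at x=-22 mm, half-round end at x=+22 mm. The round end goes first.
- stick_grip (a point): Grip point of the wooden push stick (loose, about 70 g), in its handle, 45 mm above the underside; x runs forward along the stick, z up. Handle 28 mm long (x), 20 mm wide (y), 12 to 70 mm above the underside, centred on this point. Blade along the underside, 14 mm wide, 12 mm high, from x=-35 mm to its square pushing tip at x=+120 mm. Starts upright in the tray.
- tray: Fixed dark wooden tray of the stick, origin under its centre on the table: 220 mm (x) by 70 mm (y), 17 mm high, walls and floor 5 mm thick, open above. The stick starts with its handle about 45 mm behind (-x of) the centre.
- wide_c (a point): Centre of the wide clasp plate (leave alone): same D shape, 52 by 38 mm, 14 mm high; too wide for the channel.
- spool_a: Light wooden spool standing, 34 mm across, 46 mm high, origin under its centre (leave alone).
- spool_b: Darker wooden spool standing, 34 mm across, 46 mm high, origin under its centre (leave alone).
- jar: Clear jar with cap, 48 mm across, 85 mm high, origin under its centre (leave alone).
- tin: Flat round steel tin, 56 mm across, 22 mm high, origin under its centre (leave alone).
- driver: Screwdriver lying along its x, 160 mm long (leave alone).
- chalk: Slab of tailor's chalk, 45 by 28 by 8 mm, origin under its centre (leave alone).
- gauge: Steel seam gauge strip, 150 by 25 by 4 mm, origin under its centre (leave alone).
Not all that is in view belongs to the job. Leave any black or red look-alike of the part that bears clasp_c alone.

How it is judged:
On the way, in this order (a step that is already met when the one before it is completed fails the run):
1. the clasp, round end first, is pushed into the covered channel by the stick, the seat not yet home (y of clasp_c in the frame of mouth between -0.004 and 0.004 m and z of clasp_c in the frame of mouth between 0.003 and 0.012 m and x of mouth in the frame of clasp_c below 0 m and x of clasp_c in the frame of mouth above 0.01 m and contact force between stick and clasp above 0.05 N and value of joint seat below 0.008 m), for 0.1 s.
2. the stick has pushed the clasp until the seat is home (y of clasp_c in the frame of mouth between -0.004 and 0.004 m and z of clasp_c in the frame of mouth between 0.003 and 0.012 m and x of mouth in the frame of clasp_c below 0 m and value of joint seat above 0.0105 m and contact force between stick and clasp above 0.05 N), for 0.1 s.
At the end, for the whole second after the job is handed in: Seat at its hard end (10.5 of 12 mm or more); narrow clasp in the channel, round end first, its centre over 60 mm past the mouth, within 4 mm of the middle line; stick released, at rest and upright (within 0.15 rad) in its tray, underside within 8 mm of the tray floor, handle inside it (y of clasp_c in the frame of mouth between -0.004 and 0.004 m and z of clasp_c in the frame of mouth between 0.003 and 0.012 m and x of mouth in the frame of clasp_c below 0 m and value of joint seat above 0.0105 m and x of clasp_c in the frame of mouth above 0.06 m and x of stick_grip in the frame of tray between -0.09 and 0.09 m and y of stick_grip in the frame of tray between -0.03 and 0.03 m and z of stick_grip in the frame of tray below 0.058 m and angle between stick_grip's own z axis and vertical below 0.15 rad and contact force between the fingers and stick below 0.05 N and linear speed of stick below 0.02 m/s); the robot touches nothing.
It fails at once if the stick pushes on the clasp with more than 20 N (contact force between stick and clasp above 20 N).
It fails at once if the fingers touch the clasp when its middle is inside the channel (contact force between the fingers and clasp above 0.2 N and x of clasp_c in the frame of mouth above 0 m and y of clasp_c in the frame of mouth between -0.004 and 0.004 m and z of clasp_c in the frame of mouth between 0.003 and 0.012 m).
It fails at once if another thing on the table is shifted by more than 20 mm (distance of any of spool_a, spool_b, jar, tin, driver, chalk, gauge, wide_c from where it was at the start of the episode above 0.02 m).
It also fails if it takes over 72 s, if anything falls off the work surface, if the arm or the gripper's body presses on something with over 40 N, if the wrist force passes 120 N, or if a joint passes its speed limit or range.

## Working session

There is one attempt and no reset: what is moved stays moved. The work goes in short steps, each a Python script; the robot and the scene stay as the last script left them, time stands still between calls to the robot, and variables do not carry over. Pictures are saved under pics/ and viewed, about 8 in all and at most 12, crops included, and the job is handed in when it is done.

```bash
ls; mkdir -p pics; python3 - <<'E'
from station import ctrl,get_state,vision,models
import cv2,numpy as np
s=get_state();print(s['time'],s['tcp_pos'],s['eef_rot'],ctrl.pinch_z,s['width'])
ims=[]
for c in ["scene","side"]:
    im,d=vision.grab_frame(c);cv2.imwrite(f'pics/{c}0.png',im);np.save(f'{c}0.npy',d)
    i=vision.camera_info(c);print(c,np.round(i['mtx'],1).tolist(),i['dist_coeffs'],(-np.array(i['R']).T@np.array(i['t'])).round(3))
    for t in ["clasp_c","stick_grip","tray","wide_c","seat"]:
        try:print(t,[(np.round(r['point']).tolist(),round(r['p'],2)) for r in models.recognise(c,t)][:4])
        except Exception as e:print(t,e)
print(get_state()['time'],vision.camera_info('wrist'))
E
```

```text
pics
0.0 [ 0.23379132 -0.57908903  0.23043741] [-8.60042115e-04  9.81639361e-01  1.90744310e-01 -1.84705841e-04] -0.0187 0.08522615752989728
scene [[381.4, 0.0, 278.9], [0.0, 381.4, 211.2], [0.0, 0.0, 1.0]] [0.00585223 0.         0.         0.         0.        ] [1.034 0.282 0.674]
clasp_c [([294.0, 175.0], 0.74), ([395.0, 199.0], 0.64), ([340.0, 189.0], 0.62), ([333.0, 214.0], 0.55)]
stick_grip [([280.0, 193.0], 0.71), ([185.0, 168.0], 0.55)]
tray [([176.0, 177.0], 0.94), ([444.0, 252.0], 0.56)]
wide_c [([280.0, 196.0], 0.62)]
seat []
side [[457.7, 0.0, 277.8], [0.0, 457.7, 198.1], [0.0, 0.0, 1.0]] [-0.01446258  0.          0.          0.          0.        ] [ 0.517 -0.925  0.628]
clasp_c [([195.0, 213.0], 0.73), ([192.0, 243.0], 0.7), ([228.0, 206.0], 0.51), ([284.0, 177.0], 0.46)]
stick_grip [([246.0, 315.0], 0.88), ([217.0, 180.0], 0.56), ([264.0, 322.0], 0.33)]
tray [([263.0, 324.0], 0.83)]
wide_c [([229.0, 239.0], 0.58)]
seat [([231.0, 202.0], 0.26)]
0.6 {'mtx': array([[338.5715303 ,   0.        , 284.55190593],
       [  0.        , 338.5715303 , 213.32077892],
       [  0.        ,   0.        ,   1.        ]]), 'dist_coeffs': array([-0.06059542,  0.        ,  0.        ,  0.        ,  0.        ]), 'hand_eye': array([[ 3.54485190e-04, -9.61511947e-01, -2.74762897e-01,
         6.98046419e-02],
       [ 9.99999883e-01,  4.31250697e-04, -2.18979888e-04,
        -2.02033776e-04],
       [ 3.29043469e-04, -2.74762788e-01,  9.61511988e-01,
        -1.41531000e-01],
       [ 0.00000000e+00,  0.00000000e+00,  0.00000000e+00,
         1.00000000e+00]])}
```

View pics/scene0.png

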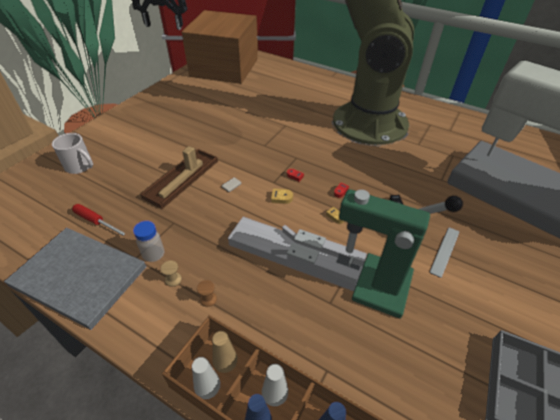

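View pics/side0.png

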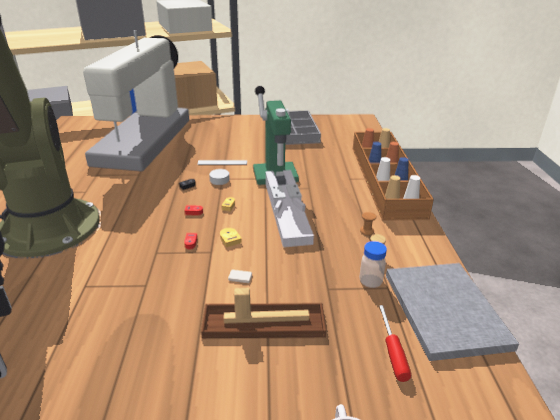

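```bash
cat > h.py <<'E'
from station import ctrl,get_state,vision,models,ticket
import cv2,numpy as np
from scipy.spatial.transform import Rotation as Ro
def campose(c):
    i=vision.camera_info(c)
    if c!='wrist': return np.array(i['R']).T,-np.array(i['R']).T@np.array(i['t'])
    s=get_state();q=np.array(s['eef_rot']);T=Ro.from_quat(np.r_[q[1:],q[0]]).as_matrix();H=i['hand_eye']
    return T@H[:3,:3],T@H[:3,3]+np.array(s['tcp_pos'])
def rays(c,px):
    i=vision.camera_info(c)
    u=cv2.undistortPoints(np.array(px,float).reshape(-1,1,2),i['mtx'],i['dist_coeffs']).reshape(-1,2)
    return np.c_[u,np.ones(len(u))]
def atdepth(c,px,d,pose=None):
    R,t=pose or campose(c); return (rays(c,px)*np.array(d).reshape(-1,1))@R.T+t
def onz(c,px,z,pose=None):
    R,t=pose or campose(c); r=rays(c,px)@R.T; return t+r*((z-t[2])/r[:,2:])
def cloud(c,d,pose=None):
    g=np.stack(np.meshgrid(np.arange(560),np.arange(420)),-1).reshape(-1,2)
    return atdepth(c,g,d.reshape(-1),pose).reshape(420,560,3)
def down(yaw): # tool x axis at yaw (world), z down ; jaws along y
    c,s=np.cos(yaw),np.sin(yaw)
    q=Ro.from_matrix(np.array([[c,s,0],[s,-c,0],[0,0,-1.]])).as_quat();return np.r_[q[3],q[:3]]
E
python3 - <<'E'
from h import *
d=np.load('side0.npy');P=cloud('side',d)
for n,(u,v) in dict(narrow=(229,204),wide=(230,238),handle=(243,293),tip=(307,316),trayL=(206,322),trayR=(325,320),ledgeF=(295,243),ledge=(293,225),mouth=(288,205),farchan=(280,180),chalk=(240,277)).items(): print(n,P[v,u].round(3))
print('scene')
d=np.load('scene0.npy');P=cloud('scene',d)
for n,(u,v) in dict(narrow=(333,214),wide=(282,196),handle=(190,157),tip=(165,191),ledge=(255,237),chan=(310,237),head=(360,197)).items(): print(n,P[v,u].round(3))
s=get_state();q=s['eef_rot'];print(Ro.from_quat(np.r_[q[1:],q[0]]).as_matrix().round(2))
E
```

```text
narrow [0.431 0.072 0.014]
wide [ 0.442 -0.078  0.016]
handle [ 0.48  -0.324  0.075]
tip [ 0.595 -0.322  0.014]
trayL [ 0.411 -0.323  0.005]
trayR [ 0.629 -0.321  0.002]
ledgeF [ 0.589 -0.093  0.01 ]
ledge [ 0.587 -0.045  0.026]
mouth [0.58  0.047 0.024]
farchan [0.564 0.146 0.041]
chalk [ 0.468 -0.204  0.008]
scene
narrow [0.434 0.077 0.014]
wide [ 0.443 -0.058  0.013]
handle [ 0.485 -0.309  0.058]
tip [ 0.585 -0.314  0.016]
ledge [ 0.598 -0.036  0.026]
chan [0.549 0.074 0.045]
head [0.571 0.166 0.23 ]
[[ 0.93  0.37 -0.  ]
 [ 0.37 -0.93  0.  ]
 [-0.   -0.   -1.  ]]
```

```bash
python3 - <<'E'
from h import *
def shot(n):
    p=campose('wrist');im,d=vision.grab_frame('wrist');cv2.imwrite(f'pics/{n}.png',im)
    np.savez(n,im=im,d=d,R=p[0],t=p[1]);return im,d,p
ctrl.movep([.53,-.3,.2],down(0));a=shot('w_tray')
for t in ['stick_grip','tray']:
    r=models.masks_of('wrist',t);np.savez('m_'+t,*[x['mask'] for x in r[:2]])
    print(t,[(np.round(x['point']).tolist(),round(x['p'],2)) for x in r])
print(get_state()['time'])
ctrl.movep([.49,-.0,.2],down(np.pi/2));b=shot('w_press')
for t in ['clasp_c','wide_c']:
    r=models.masks_of('wrist',t);np.savez('m_'+t,*[x['mask'] for x in r[:6]])
    print(t,[(np.round(x['point']).tolist(),round(x['p'],2),onz('wrist',x['point'],.014,b[2]).round(3).tolist()) for x in r])
print(get_state()['time'],get_state()['qpos'].round(2) if hasattr(get_state()['qpos'],'round') else get_state()['qpos'])
cv2.imwrite('pics/both.png',np.vstack([cv2.resize(a[0],(400,300)),cv2.resize(b[0],(400,300))]))
E
```

```text
stick_grip [([302.0, 208.0], 0.95)]
tray [([313.0, 184.0], 0.88)]
2.2583
clasp_c [([216.0, 100.0], 0.91, [[0.427, 0.084, 0.014]]), ([130.0, 130.0], 0.91, [[0.343, 0.059, 0.014]]), ([154.0, 254.0], 0.87, [[0.352, -0.069, 0.014]]), ([78.0, 2.0], 0.56, [[0.306, 0.171, 0.014]])]
wide_c [([238.0, 247.0], 0.71, [[0.442, -0.061, 0.014]])]
3.5667 [ 0.43  0.38 -0.67  1.89  0.28  0.97 -0.37]
```

View pics/w_press.png

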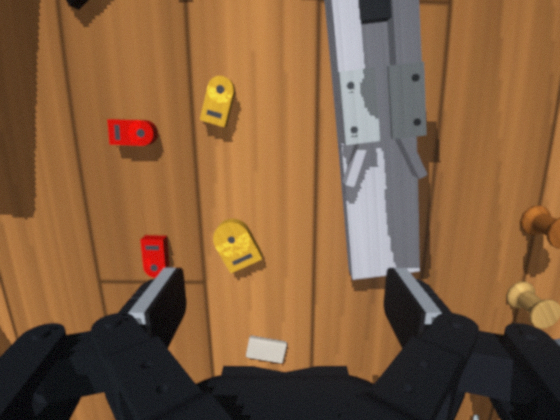

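View pics/w_tray.png

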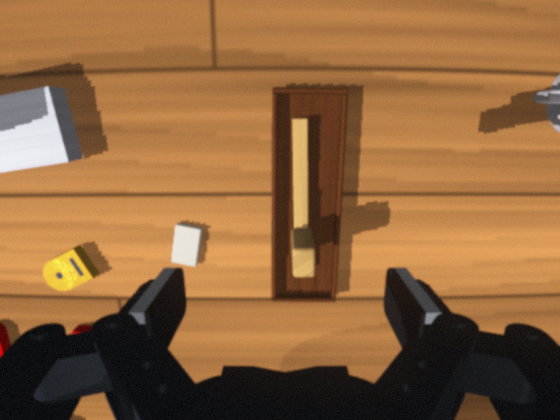

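```bash
python3 - <<'E'
from h import *
f=np.load('w_press.npz');P=cloud('wrist',f['d'],(f['R'],f['t']));im=f['im']
tab=P[290:320,190:300,2] if 0 else P[150:200,200:330,2];print('table z',np.median(tab),tab.std())
# clasp
m=np.load('m_clasp_c.npz')['arr_0'];ys,xs=np.where(m)
pp=onz('wrist',np.c_[xs,ys],.014,(f['R'],f['t']))[:,:2]
r=cv2.minAreaRect((pp*1000).astype(np.float32));print('clasp mask rect mm',r, 'depth z',np.median(P[m][:,2]))
Q=P[70:140,190:250].reshape(-1,3);Q=Q[Q[:,2]>.009];print('clasp depth rect',cv2.minAreaRect((Q[:,:2]*1000).astype(np.float32)),'z',np.median(Q[:,2]),len(Q))
# press
A=P[:290,300:470].reshape(-1,3);A=A[(A[:,2]>.018)&(A[:,0]>.5)&(A[:,0]<.7)]
for y0 in np.arange(-.13,.17,.02):
    B=A[abs(A[:,1]-y0)<.006]
    if len(B)>5: 
        h=np.percentile(B[:,2],[5,50,95]).round(3)
        print(round(y0,2),len(B),'x',np.percentile(B[:,0],[0.5,99.5]).round(4),h)
B=A[(A[:,2]<.03)];print('ledge ymin',[B[abs(B[:,0]-x)<.004][:,1].min().round(4) for x in (.575,.585,.595,.605,.615)])
L=A[(A[:,2]>.0455)&(A[:,2]<.052)];print('lip',len(L),[ (x,np.percentile(L[abs(L[:,0]-x)<.003][:,1],[1,99]).round(4)) for x in np.arange(.545,.62,.01) if (abs(L[:,0]-x)<.003).sum()>5])
# stick
g=np.load('w_tray.npz');P=cloud('wrist',g['d'],(g['R'],g['t']))
S=P[80:310,265:355].reshape(-1,3)
T=S[S[:,2]>.06];print('handle top',cv2.minAreaRect((T[:,:2]*1000).astype(np.float32)),np.median(T[:,2]),len(T))
m=np.load('m_stick_grip.npz')['arr_0'];print('mask',m.sum());S=P[m];T=S[(S[:,2]<.022)&(S[:,2]>.012)]
T=T[T[:,0]>.49];print('blade',cv2.minAreaRect((T[:,:2]*1000).astype(np.float32)),np.median(T[:,2]),len(T))
m=np.load('m_tray.npz')['arr_0'];S=P[m];print('tray',cv2.minAreaRect((S[S[:,2]<.03][:,:2]*1000).astype(np.float32)))
a=cv2.resize(im[60:150,170:270],(500,450),interpolation=2);b=cv2.resize(im[0:290,310:450],(217,450),interpolation=2)
cv2.imwrite('pics/crop.png',np.hstack([a,b]))
E
```

```text
table z -0.0010199396188019239 0.020349956080393684
clasp mask rect mm ((429.5795593261719, 83.74005889892578), (42.909820556640625, 26.358592987060547), 73.98292541503906) depth z 0.012994780975774445
clasp depth rect ((453.1771240234375, 76.44453430175781), (43.988773345947266, 76.6681137084961), 72.53077697753906) z 0.013051143165038026 1221
-0.09 212 x [0.5596 0.6266] [0.023 0.024 0.025]
-0.07 751 x [0.5573 0.6281] [0.023 0.024 0.025]
-0.05 791 x [0.5546 0.625 ] [0.023 0.024 0.025]
-0.03 845 x [0.5524 0.6227] [0.023 0.024 0.025]
-0.01 887 x [0.5497 0.6209] [0.023 0.024 0.025]
0.01 1538 x [0.533 0.617] [0.023 0.037 0.232]
0.03 982 x [0.5448 0.6136] [0.023 0.024 0.042]
0.05 993 x [0.5419 0.6117] [0.023 0.045 0.048]
0.07 1260 x [0.5395 0.6099] [0.023 0.047 0.048]
0.09 1322 x [0.5365 0.6073] [0.024 0.047 0.048]
0.11 1268 x [0.5339 0.6056] [0.023 0.042 0.048]
0.13 1368 x [0.5314 0.6024] [0.023 0.041 0.043]
0.15 1578 x [0.5292 0.5998] [0.024 0.041 0.043]
ledge ymin [np.float64(-0.0913), np.float64(-0.0907), np.float64(-0.089), np.float64(-0.0795), np.float64(-0.0827)]
lip 5039 [(np.float64(0.545), array([0.0468, 0.1052])), (np.float64(0.555), array([0.0478, 0.1068])), (np.float64(0.5650000000000001), array([0.0495, 0.1077])), (np.float64(0.5750000000000001), array([0.0929, 0.1093])), (np.float64(0.5850000000000001), array([0.0512, 0.1103])), (np.float64(0.5950000000000001), array([0.0522, 0.112 ])), (np.float64(0.6050000000000001), array([0.054, 0.113]))]
handle top ((531.855224609375, -314.9429626464844), (135.52734375, 20.62307357788086), 2.908710479736328) 0.07370050461451344 874
mask 2786
blade ((544.3875122070312, -317.0091247558594), (107.20684051513672, 15.98086929321289), 0.7711478471755981) 0.015977358896639315 1623
tray ((516.7201538085938, -324.62060546875), (74.83048248291016, 221.6470489501953), 89.30812072753906)
```

View pics/crop.png

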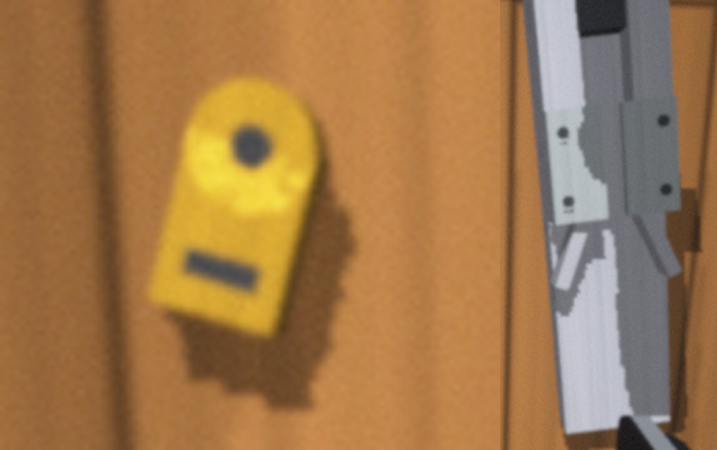

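```bash
cat >> h.py <<'E'
YF=np.radians(97.3);F=np.array([np.cos(YF),np.sin(YF),0]);M=np.array([.577,.0503,0])
def shot(n):
    p=campose('wrist');im,d=vision.grab_frame('wrist');cv2.imwrite(f'pics/{n}.png',im)
    np.savez(n,im=im,d=d,R=p[0],t=p[1]);return im,d,p
E
python3 - <<'E'
from h import *
g=np.load('w_tray.npz');P=cloud('wrist',g['d'],(g['R'],g['t']));m=np.load('m_stick_grip.npz')['arr_0'];S=P[m]
T=S[S[:,2]>.068];print('handle',T.mean(0).round(4),np.percentile(T,[2,98],axis=0).round(4),'blade tip x',np.percentile(S[:,0],99.5))
B=S[(S[:,2]<.02)&(S[:,2]>.014)&(S[:,0]>.50)];print(np.polyfit(B[:,0],B[:,1],1))
a=np.radians(75)
ctrl.movep([.429,.084,.10],down(a));ctrl.movel([.429,.084,.004],max_speed=.12)
ctrl.close_gripper(40);s=get_state();print(s['width'],s['time'],np.round(s['contact_force'],2))
ctrl.movel([.429,.084,.09]);s=get_state();print('lifted',s['width'],np.round(s['contact_force'],2))
p=M-.088*F
ctrl.movep([*p[:2],.09],down(YF));ctrl.movel([*p[:2],.031],max_speed=.1);s=get_state();print(s['width'],np.round(s['contact_force'],2),s['time'])
ctrl.movel([*p[:2],.0295],max_speed=.02);s=get_state();print(s['tcp_pos'],np.round(s['contact_force'],2))
ctrl.ungrasp();ctrl.movel([*p[:2],.2])
shot('w_placed');print(get_state()['time'])
r=models.masks_of('wrist','clasp_c')
for x in r:
    ys,xs=np.where(x['mask']);q=onz('wrist',np.c_[xs,ys],.039)[:,:2];print(x['p'],x['point'],cv2.minAreaRect((q*1000).astype(np.float32)))
E
```

```text
handle [ 0.4811 -0.3174  0.0771] [[ 0.4656 -0.3276  0.0693]
 [ 0.4918 -0.3077  0.0755]] blade tip x 0.5979891183857954
[ 0.01746057 -0.32602463]
0.02292418281544306 5.7417 [-1.64  0.54  5.42]
lifted 0.022666480135447777 [-1.11 -0.3  -0.98]
0.023151895764986247 [ 0.12  0.66 -0.41] 8.025
[ 0.58827944 -0.03703441  0.02965651] [ 0.31 -0.53 -1.21]
10.2417
0.96 [39.0, 62.6] ((364.8757629394531, 53.52410888671875), (22.536701202392578, 48.77469253540039), 87.42755126953125)
0.87 [283.7, 195.8] ((588.10302734375, -35.14873504638672), (23.2274227142334, 44.811729431152344), 7.368148326873779)
0.83 [54.0, 194.6] ((372.7982482910156, -64.74607849121094), (44.11664962768555, 29.651111602783203), 87.41455841064453)
```

View pics/w_placed.png

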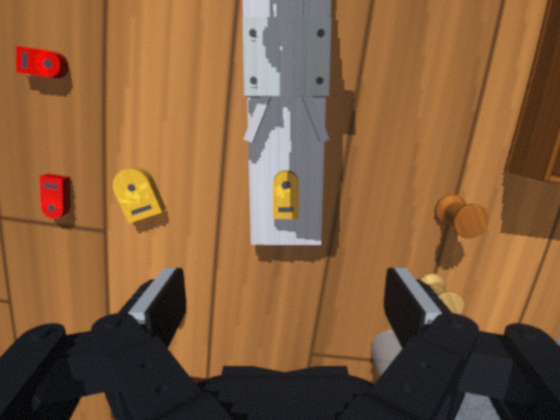

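```bash
python3 - <<'E'
from h import *
P=cloud('side',np.load('side0.npy'))
for n,(u,v) in dict(cap=(375,249),jarbase=(373,278),spA=(377,241),spB=(368,217),drvtip=(384,312),drv=(397,355)).items(): print(n,P[v,u].round(3))
P=cloud('scene',np.load('scene0.npy'))
for n,(u,v) in dict(cap=(145,231),spA=(170,267),spB=(206,287)).items(): print(n,P[v,u].round(3))
for k in (-.25,-.2,-.13): 
    for y in (YF,YF-np.pi):
        q=ctrl.ik([*(M+k*F)[:2],.055],down(y));print(k,None if q is None else np.round(q,2))
for y in (.017,np.pi): print(ctrl.ik([.479,-.317,.032],down(y)))
E
```

```text
cap [ 0.735 -0.218  0.085]
jarbase [ 0.734 -0.236  0.027]
spA [ 0.76  -0.141  0.047]
spB [ 0.76  -0.046  0.046]
drvtip [ 0.738 -0.319  0.017]
drv [ 0.732 -0.426  0.027]
cap [ 0.741 -0.204  0.085]
spA [ 0.764 -0.127  0.046]
spB [ 0.763 -0.037  0.045]
-0.25 [ 0.63  0.77 -0.62  1.66  0.54  0.89 -0.08]
-0.25 [ 0.91  1.07 -1.35  1.66  1.08  1.34  2.64]
-0.2 [ 0.57  0.74 -0.62  1.72  0.54  0.86 -0.16]
-0.2 [ 0.86  1.06 -1.35  1.71  1.07  1.31  2.54]
-0.13 [ 0.47  0.72 -0.62  1.78  0.54  0.83 -0.29]
-0.13 [ 0.77  1.04 -1.36  1.77  1.07  1.29  2.4 ]
[ 0.6821828   0.6609896  -0.22037242  1.86501775  0.22671036  0.63977997
 -1.22961933]
[ 1.10326059  0.83815196 -0.96416693  1.85954881  0.86505609  0.93137891
  1.29615521]
```

```bash
python3 - <<'E'
from h import *
def st(n):
    s=get_state();print(n,round(s['time'],2),'w',round(s['width'],4),'F',np.round(s['contact_force'],2),'T',np.round(s['wrist_torque'],2),np.round(s['tcp_pos'],4))
y=.017
ctrl.movep([.479,-.317,.13],down(y));ctrl.movel([.479,-.317,.031],max_speed=.12);st('at')
ctrl.close_gripper(80);st('closed')
ctrl.movel([.479,-.317,.13]);st('lift')
p=M-.246*F
ctrl.movep([*p[:2],.13],down(YF));st('pre')
shot('w_stick')
ctrl.movel([*p[:2],.06],max_speed=.12);ctrl.movel([*p[:2],.0525],max_speed=.03);st('down')
im,d=vision.grab_frame('side');im2,_=vision.grab_frame('scene')
a=cv2.resize(im[130:330,180:430],(500,400),interpolation=2);b=cv2.resize(im2[150:310,140:420],(500,286),interpolation=2)
w=cv2.imread('pics/w_stick.png');cv2.imwrite('pics/down.png',np.hstack([np.vstack([a,b])[:600],np.vstack([cv2.resize(w,(300,225)),np.zeros((375,300,3),np.uint8)])]))
E
```

```text
at 12.44 w 0.0853 F [ 0.22 -0.32  0.28] T [-0.02 -0.01 -0.06] [ 0.4795 -0.3171  0.0316]
closed 13.06 w 0.0194 F [0.16 0.31 4.18] T [-0.02  0.14 -0.01] [ 0.479  -0.3171  0.0312]
lift 13.87 w 0.0194 F [0.16 0.03 0.33] T [0.01 0.04 0.02] [ 0.4784 -0.3168  0.1292]
pre 14.92 w 0.0187 F [-0.4  -1.04 -1.04] T [ 0.02  0.02 -0.03] [ 0.6074 -0.1945  0.129 ]
down 16.1 w 0.0187 F [ 1.34 -0.39 -0.49] T [-0.03 -0.05 -0.01] [ 0.6082 -0.1937  0.0525]
```

View pics/down.png

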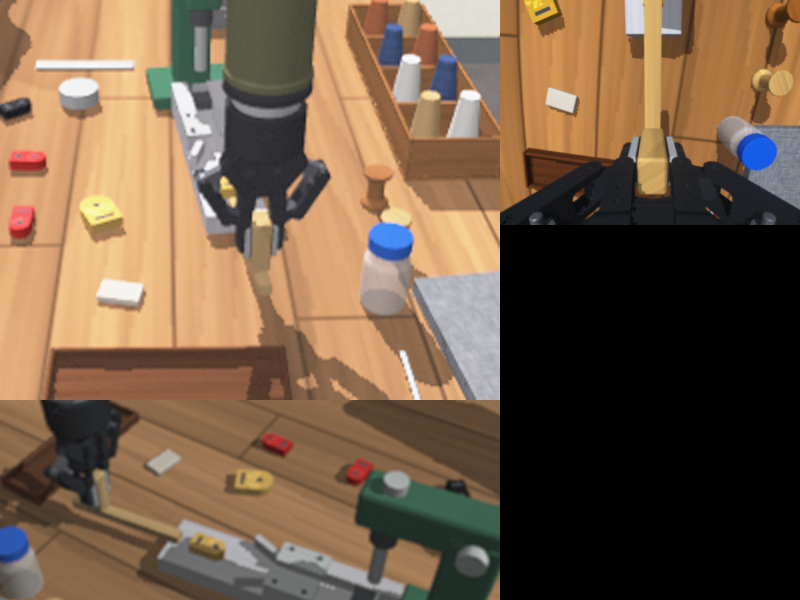

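```bash
cat > push.py <<'E'
from h import *
Z=.0525
def fr(n=5):
    v=[]
    for _ in range(n): v.append(get_state()['contact_force']);ctrl.pause(.01)
    v=np.mean(v,0);return -float(v@F),v
b,_=fr(20);print('bias',b)
def go(k,v):  # k = tip x in mouth frame
    p=M+(k-.120)*F;ctrl.movel([*p[:2],Z],max_speed=v)
stop=None
def chk(k,lim):
    f,v=fr();f-=b;print(f'{k*1e3:.0f}:{f:.1f}/{v[2]:.1f}',end=' ');return f>lim
go(-.112,.04)
for k in list(np.arange(-.104,-.02,.008)):
    go(k,.04)
    if chk(k,4): stop=k;break
if stop is None:
    for k in np.arange(-.018,.024,.006):
        go(k,.03)
        if chk(k,4): stop=k;break
s=get_state();print('\n',stop,s['time'],s['tcp_pos'])
E
python3 push.py
```

```text
bias -0.10949504933765138
-104:0.2/-0.4 -96:0.4/-0.6 -88:0.1/-0.7 -80:0.4/-0.7 -72:0.2/-0.9 -64:0.3/-0.7 -56:0.0/-0.6 -48:-0.0/-0.1 -40:0.5/-0.2 -32:0.3/-0.4 -24:0.1/-0.6 -18:0.3/-0.7 -12:0.0/-0.5 -6:0.2/-0.7 0:0.1/-0.1 6:0.4/-0.8 12:0.1/-0.4 18:0.4/-0.7 
 None 23.9167 [ 0.58997674 -0.05064339  0.05252871]
```

```bash
python3 - <<'E'
from h import *
Z=.0525;b=-.1
def fr(n=3):
    v=[]
    for _ in range(n): v.append(get_state()['contact_force']);ctrl.pause(.008)
    return -float(np.mean(v,0)@F)-b
k=.018
while k<.0745:
    k+=.001 ;p=M+(k-.120)*F;ctrl.movel([*p[:2],Z],max_speed=.015);f=fr();a=(get_state()['tcp_pos']-M)@F+.12
    print(f'{k*1e3:.0f}({a*1e3:.1f}):{f:.1f}',end=' ')
    if f>9.5: break
s=get_state();print('\n',s['time'],s['tcp_pos'],s['contact_force'],s['wrist_torque'])
im,d=vision.grab_frame('scene');cv2.imwrite('pics/pushed.png',cv2.resize(im[150:310,140:440],(800,427),interpolation=2))
E
```

```text
19(19.0):0.2 20(20.1):0.5 21(21.1):0.3 22(22.1):-0.2 23(23.1):0.5 24(24.1):-0.1 25(25.1):-0.4 26(26.1):0.1 27(27.1):0.3 28(28.1):0.2 29(29.2):-0.1 30(30.1):0.3 31(31.1):0.3 32(32.1):-0.2 33(33.1):0.1 34(34.1):0.5 35(35.2):-0.7 36(36.2):0.1 37(37.1):-0.1 38(38.1):-0.2 39(39.1):-0.1 40(40.1):0.7 41(41.1):0.6 42(42.1):-0.0 43(43.2):0.4 44(44.2):-0.5 45(45.1):-0.0 46(46.1):0.4 47(47.1):-0.0 48(48.1):0.5 49(49.1):-0.1 50(50.1):0.3 51(51.1):0.2 52(52.1):0.1 53(53.1):-0.3 54(54.1):0.5 55(54.6):2.2 56(54.7):5.5 57(55.2):6.6 58(56.1):6.5 59(57.1):6.8 60(58.1):7.1 61(59.1):6.8 62(60.0):7.0 63(61.0):6.7 64(62.1):6.8 65(63.0):7.0 66(64.1):7.0 67(64.7):7.2 68(64.8):9.7 
 37.6667 [ 0.58395958 -0.00447981  0.05275606] [ 0.59262647 -9.52791538  3.15492275] [-1.83849278 -0.10375125  0.10268138]
```

```bash
python3 - <<'E'
from h import *
p=M+(.069-.120)*F;ctrl.movel([*p[:2],.0525],max_speed=.01);ctrl.pause(.3)
s=get_state();print('hard',-s['contact_force']@F,((s['tcp_pos']-M)@F+.12)*1e3,s['width'])
p=M+(.03-.120)*F;ctrl.movel([*p[:2],.0525],max_speed=.06)
p=M-.246*F;ctrl.movel([*p[:2],.0527],max_speed=.1)
shot('w_back');ctrl.movel([*p[:2],.13]);shot('w_back2');s=get_state();print(s['time'],s['contact_force'],s['width'])
g=np.load('w_back2.npz');P=cloud('wrist',g['d'],(g['R'],g['t']))
r=models.masks_of('wrist','stick_grip')
if r:
    S=P[r[0]['mask']]-np.array([*p[:2],0]);x=S@F;yy=S@np.array([-F[1],F[0],0])
    m=(x>.03)&(x<.13)&(abs(yy)<.03);print('blade fit (lat, top z vs x):',np.polyfit(x[m],yy[m],1),np.polyfit(x[m],S[m,2],1),'tip',np.percentile(x[m],99))
cv2.imwrite('pics/back.png',np.hstack([cv2.resize(cv2.imread('pics/w_back2.png'),(400,300)),cv2.resize(vision.grab_frame('scene')[0][150:310,140:353],(400,300))]))
E
```

```text
hard 11.257156893146847 64.85701072010663 0.018970966162606122
41.5417 [-0.68118828 -0.34928586 -1.26819777] 0.019051325728565608
blade fit (lat, top z vs x): [-0.0006246   0.00042579] [-0.01343395  0.11621978] tip 0.11713765928802151
```

View pics/back.png

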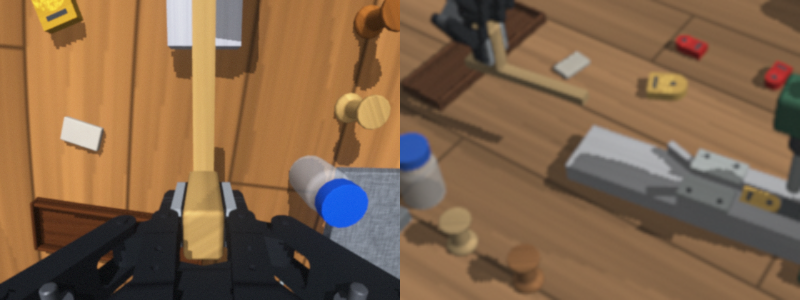

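```bash
python3 - <<'E'
from h import *
y=.017
ctrl.movep([.479,-.317,.13],down(y));ctrl.movel([.479,-.317,.04],max_speed=.12);ctrl.movel([.479,-.317,.0318],max_speed=.02)
s=get_state();print(s['contact_force'],s['tcp_pos'])
ctrl.ungrasp();ctrl.pause(.3);ctrl.movel([.479,-.317,.15],max_speed=.12)
ctrl.movep([.53,-.3,.2],down(0));shot('w_end')
g=np.load('w_end.npz');P=cloud('wrist',g['d'],(g['R'],g['t']))
S=P[models.masks_of('wrist','stick_grip')[0]['mask']];T=S[S[:,2]>.068]
print('handle top',np.percentile(T,[2,50,98],axis=0).round(4));B=S[(S[:,2]<.022)&(S[:,0]>.5)];print('blade top z',np.median(B[:,2]),np.polyfit(B[:,0],B[:,1],1),np.polyfit(B[:,0],B[:,2],1))
a=vision.grab_frame('side')[0];b=cv2.imread('pics/w_end.png');cv2.imwrite('pics/end.png',np.hstack([cv2.resize(b,(400,300)),cv2.resize(a,(400,300))]))
s=get_state();print(s['time'],s['width'],s['contact_force'])
E
```

```text
[ 0.13308332  0.11169105 -0.96807949] [ 0.47896074 -0.31696075  0.03174253]
handle top [[ 0.4654 -0.3262  0.0694]
 [ 0.4797 -0.3165  0.0737]
 [ 0.4919 -0.3071  0.0756]]
blade top z 0.015953886567651315 [ 0.00693356 -0.31939378] [-0.00424844  0.01823587]
46.8 0.08543809264495143 [-0.91830995  0.59511866 -0.31191784]
```

View pics/end.png

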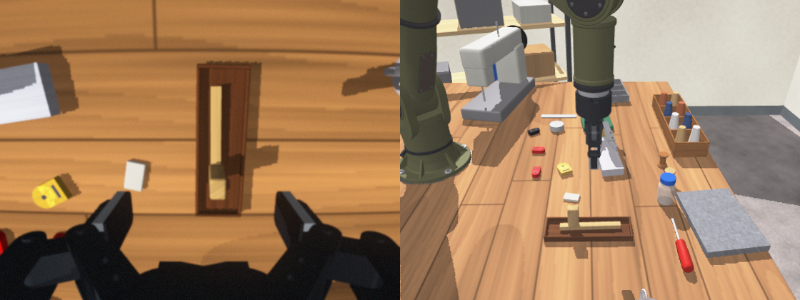

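```bash
python3 -c "
from station import ticket,get_state
print(ticket.close_job(),get_state()['time'])"
```

```text
the job is handed in; nothing more can be done
the job is handed in; nothing more can be done
```

The job is done and handed in. The robot's clock stood at 46.8 s at my last reading before that, of the 72 s allowed.

- **Clasp:** I laid the narrow brass clasp on the ledge, round end first. The camera put it lined up with the channel to within about 0.1°.
- **Push:** I pushed it with the stick in small steps, checking the force at each. It met the seat with the stick tip 54.6 mm past the mouth. The seat slid about 10 mm at around 7 N. It then stopped dead at 64.8 mm while the force rose to 11.3 N, the highest reading of the push, so I took that as the hard end.
- **Clasp left in place:** With the stick drawn back, the picture shows the clasp in the channel beyond the lips. By the tip position its centre is about 87 mm past the mouth.
- **Stick:** It is back upright in its tray. Its handle is within about 1–2 mm of where it started, its blade is at the same height, and the fingers are clear of it.

The other things look unmoved in the last pictures, though I did not re-measure each of them. That the seat is home is judged by feel, because its travel could not be read directly. No check failed or disagreed.

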